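Weigh the salt cellar on the two-pan balance

TASK

Weigh the glass salt cellar: first set it upright and gently on the floor of the balance's cradle, between the two end plates, and let the beam settle; then stand steel weights in the round pan until the beam is as near level as these weights can bring it. Leave any weights you do not need standing off the balance, and leave the other kitchen things where they are.

Things in the scene. Friction and masses are not known exactly. Their poses are not given: they have to be found in the camera images.
- cellar: closed rectangular clear-glass salt cellar with a flat steel lid and no knob: 62 (own x) x 40 (own y) x 52 high; the origin is the centre of its underside. Its weight is not known: somewhere between 100 and 320 g. At the start it stands on the shelf, its long axis along the shelf, with only about 5 mm between its long sides and the guard bars (sizes in mm)
- shelf: fixed low chipboard shelf on steel brackets. The origin is on the counter; own x runs along it, z up. Board: x from -160 to +120, 75 wide, its top 70 above the origin. Along both long edges runs a guard of three steel bars, inner faces 25 either side of the centreline, reaching 54 above the board; the channel between them holds the cellar, the peg and the spice jar
- board: fixed chipboard board, 12 thick, own x from -75 to +85 and own y from -65 to +65, origin on the counter; the three weights, in any order, and the egg cup stand on its top, 12 above the counter
- weight_small: steel knob weight of 50 g: body 21 in diameter and 14 high, narrow neck, head 12 in diameter, 26 high in all; origin at the centre of its underside, z up
- weight_medium: steel knob weight of 100 g: body 27 in diameter and 18 high, narrow neck, head 15 in diameter, 32 high in all; origin at the centre of its underside, z up
- weight_large: steel knob weight of 200 g: body 34 in diameter and 22 high, narrow neck, head 18 in diameter, 38 high in all; origin at the centre of its underside, z up
- balance: fixed base of the two-pan balance, 110 (own x) x 150 (own y) x 22 high; the origin is the centre of its underside. The beam lies along its own y, pivoting 55 above the origin, with a needle that stands upright, in line with a fixed post, when the beam is level; the cradle is at +y and the round pan at -y, each 120 from the pivot
- beam (a joint): tilt of the beam in rad: 0 is level, positive when the cradle is down and the round pan up; stops at -0.26 and 0.26. It is sprung: it rests where tilt = 0.00067 x m x cos(tilt), m being the grams by which the cradle carries more than the round pan (100 g: 0.066, 200 g: 0.132, 300 g: 0.196), wherever on the pans the loads stand, and settles in about 1 s. A pan rises or sinks 12 mm per 0.1 rad
- cradle_floor (a point): centre of the cradle's floor (top face), about 90 above the counter when level; the cradle always stays horizontal. Floor 90 (own x) x 64 (own y); two upright steel end plates, 44 wide and 75 high, stand across own x with 78 clear between them; the two sides towards +y and -y are open. The cellar fits with its long axis along own x, so that there is no room for fingers at its ends
- pan_floor (a point): centre of the round pan's flat top face, 100 in diameter, no rim, 4 thick, about 90 above the counter when level; it always stays horizontal
- peg: bystander: red plastic peg, 20 in diameter, 50 high, standing in the shelf's channel near the +x end; origin at the centre of its underside
- spice: bystander: small white spice jar, 32 in diameter, 55 high, standing in the shelf's channel near the -x end; origin at the centre of its underside
- eggcup: bystander: white egg cup, 42 in diameter, 48 high, standing among the weights; origin at the centre of its underside
- bowl: bystander: small ceramic bowl, 100 in diameter, 45 high, on the counter in front of the balance; origin at the centre of its underside
- mug: bystander: ceramic mug, 72 in diameter, 85 high, on the counter in front of the balance, its handle reaching some 70 from the axis along own y; origin at the centre of its underside
- jug: bystander: plastic jug with a flip spout, 100 in diameter, 195 high, handle reaching 91 from the axis along own x; at one far corner; origin at the centre of its underside
- strainer: bystander: steel strainer, 116 in diameter, 57 high, handle reaching 165 along own x; at the other far corner; origin at the centre of its underside
Mind the look-alikes: they are no part of the job. Leave any purple or red look-alike of the weight_large alone.

How it is judged (in metres and radians):
On the way:
1. the salt cellar stands released in the cradle, which has sunk under it and come to rest, no weights in the round pan yet (z of cellar in the frame of cradle_floor between -0.006 and 0.006 m and x of cellar in the frame of cradle_floor between -0.015 and 0.015 m and y of cellar in the frame of cradle_floor between -0.02 and 0.02 m and angle between each of cellar, weight_small, weight_medium, weight_large's own z axis and vertical below 0.1 rad and contact force between cellar and the fingers below 0.05 N and value of joint beam above 0.045 rad and velocity of joint beam between -0.04 and 0.04 rad/s and height (world z) of each of weight_small, weight_medium, weight_large below 0.03 m), for 0.2 s.
At the end, for the whole second after the job is handed in: Cellar upright and released on the cradle floor, within 15 mm of centre lengthways, 20 mm across; beam at rest within 0.025 rad (37 g) of level; every weight upright, either within 45 mm of the pan centre on the round pan or off the balance on board or counter; bystanders moved under 30 mm (z of cellar in the frame of cradle_floor between -0.006 and 0.006 m and x of cellar in the frame of cradle_floor between -0.015 and 0.015 m and y of cellar in the frame of cradle_floor between -0.02 and 0.02 m and angle between cellar's own z axis and vertical below 0.1 rad and contact force between each of cellar, weight_small, weight_medium, weight_large and the fingers below 0.05 N and value of joint beam between -0.025 and 0.025 rad and velocity of joint beam between -0.04 and 0.04 rad/s and ((horizontal distance between weight_small and pan_floor below 0.045 m and z of weight_small in the frame of pan_floor between -0.006 and 0.006 m and angle between weight_small's own z axis and vertical below 0.1 rad) or (height (world z) of weight_small below 0.03 m and angle between weight_small's own z axis and vertical below 0.1 rad)) and ((horizontal distance between weight_medium and pan_floor below 0.045 m and z of weight_medium in the frame of pan_floor between -0.006 and 0.006 m and angle between weight_medium's own z axis and vertical below 0.1 rad) or (height (world z) of weight_medium below 0.03 m and angle between weight_medium's own z axis and vertical below 0.1 rad)) and ((horizontal distance between weight_large and pan_floor below 0.045 m and z of weight_large in the frame of pan_floor between -0.006 and 0.006 m and angle between weight_large's own z axis and vertical below 0.1 rad) or (height (world z) of weight_large below 0.03 m and angle between weight_large's own z axis and vertical below 0.1 rad)) and linear speed of cellar below 0.02 m/s); the robot touches nothing.
It fails at once if another kitchen thing is shoved or tipped (distance of any of peg, spice, eggcup, bowl, mug, jug, strainer from where it was at the start of the episode above 0.03 m or angle between any of peg, spice, eggcup, bowl, mug, jug, strainer's own z axis and vertical above 0.4 rad).
It fails at once if the salt cellar is tipped (angle between cellar's own z axis and vertical above 0.5 rad).
It fails at once if the salt cellar is dropped or slammed into the cradle (contact force between cellar and cradle above 45 N).
It also fails if it takes over 72 s, if anything falls off the work surface, if the arm or the gripper's body presses on something with over 40 N, if the wrist force passes 120 N, or if a joint passes its speed limit or range.

ROBOT

A 7-joint arm with a two-finger parallel gripper is mounted at the origin on the work surface. World frame = base frame: x ahead of the robot, y to its left, z up, the work surface at z = 0. Lengths are in m, angles in degrees, forces in N, time in s.
With the tool pointing down it reaches from about 0.425 to 0.875 m from the base axis. Payload 4.7 kg.
Tool frame: the origin (TCP) lies where the fingers leave the gripper's body, on its centre line; the fingertips stand 70 mm ahead of it and the grasp point (between the pads) lies 51 mm ahead of it (env.tip_reach is the distance from the TCP to the fingertips, in m); z points along the fingers, x is the direction in which the jaws open and shut, and the axes are right-handed (so a half turn about z gives the same grasp; the last joint's range is limited). The gripper opens to 87 mm and grips with 3 to 60 N. Pads are 19 mm wide; open, the fingers measure 117 mm over their backs; the gripper's body (75 mm by 190 mm) begins 51 mm behind the grasp point.
Start: joints at [-65.082, 18.392, -4.016, 83.108, 1.295, 78.541, -3.26], TCP at [0.266, 0.593, 0.292] pointing down, gripper open.
Joint ranges: [-163.93, 163.93], [-17.29, 119.83], [-79.2, 71.16], [3.27, 140.29], [-89.18, 269.18], [5.43, 117.66], [-154.24, 154.24]. Speed limits (degrees/s): [147.25, 147.25, 180, 180, 180, 180, 180].

INTERFACE

Orientations are given as [roll, pitch, yaw] about the fixed x, y, z axes, in that order (R = Rz(yaw) Ry(pitch) Rx(roll)).
In Python, from cell import env, optics, order gives the robot as it stands.
- The arm moves only by the shell command python3 -m creep 'ROWS' [FORCE]. ROWS is JSON, a list of rows, each a list of 7 numbers: the shift along the tool's x, y, z in cm, then the turn, a rotation vector about the tool's x, y, z in rad, then the opening, from 0 (shut) to 1 (fully open). A call has 1 to 20 rows; each row shifts and turns the pose as measured when the row begins, along the tool's axes as they then stand; what a row does not reach is not made up. A row lasts 1/10 s, in which the tool goes at most 50 mm and 8.59 degrees, less where a joint would pass 70% of its speed; a pose out of reach is approached as far as the arm can. A call with a gripper value outside its range is refused whole. The fingers move at their own pace and stop on an object; FORCE is the grip in N (left out, the last holds). Time passes only in rows, so rows that do not move let the fingers close. It gives the time, the measured TCP pose, the force and the opening at its end, in the units of the state.
- env.get_obs(): the state, without advancing time (a new reading comes with each control period).
- optics.read_camera(name): name is "scene" or "top" or "wrist"; returns a dict with "frame" (400x640x3 uint8, blue, green, red), "z_map" (400x640 float32, m along the optical axis (not along the pixel's ray), 0 where there is no reading), "fx", "fy", "cx", "cy" (pixels), "R" (3x3) and "t" (3): a world point X has camera coordinates R X + t; the wrist camera has in their place "hand_eye" (4x4, takes a point from camera to tool coordinates, whose origin is the TCP and whose axes are the tool frame's). Camera axes: x right, y down, z forward; pixel columns grow to the right and rows downward; lengths in m; the calibration is good to about 2 mm. A picture is of the moment at which its call begins: read the wrist's pose just before it.
- order.sign_off(): hands the job in, once; it reports no verdict.
The state is a dict: "time_s": time; "qpos": joint angles; "joint_velocities": joint speeds; "effort": joint torques, N m; "tool_pos": TCP position; "tool_rot": TCP orientation; "force": force on the tool from outside, world axes, zero at the start; "wrist_torque": the same for the moment, N m; "grip_width": finger opening in m.
Only numpy, scipy, OpenCV 4.12 (cv2) and the standard library are available. Lean on these libraries where they do the work, as an engineer would, in place of code of your own. Each camera call takes 0.05 s, during which the arm holds its last target. There are 200 camera calls.

## Working session

There is one attempt and no reset: what is moved stays moved. The work goes in short steps, Python scripts to look and compute and a shell command to move; the robot and the scene stay as the last step left them, time stands still between calls to the robot, and variables do not carry over. Pictures are saved under pics/ and viewed, on a budget of 10 in all, crops included, one or two more only if the job needs it, and the job is handed in when it is done.

```bash
ls; mkdir -p pics; cat > h.py <<'E'
import numpy as np, cv2
from cell import env, optics, order
from scipy.spatial.transform import Rotation as Ro
def pose():
    o=env.get_obs(); T=np.eye(4); T[:3,:3]=Ro.from_euler('xyz',o['tool_rot'],degrees=True).as_matrix(); T[:3,3]=o['tool_pos']; return T
def cam(n):
    T=pose(); c=optics.read_camera(n)
    if n=='wrist': M=T@np.array(c['hand_eye'])
    else:
        M=np.eye(4); R=np.array(c['R']); M[:3,:3]=R.T; M[:3,3]=-R.T@np.array(c['t'])
    c['M']=M; return c
def pts(c):  # world point map
    z=c['z_map']; v,u=np.mgrid[:z.shape[0],:z.shape[1]]
    P=np.stack([(u-c['cx'])/c['fx']*z,(v-c['cy'])/c['fy']*z,z],-1)@c['M'][:3,:3].T+c['M'][:3,3]
    P[z==0]=np.nan; return P
def ray(c,u,v,h):
    d=c['M'][:3,:3]@np.array([(u-c['cx'])/c['fx'],(v-c['cy'])/c['fy'],1]); o=c['M'][:3,3]
    return o+d*(h-o[2])/d[2]
def proj(c,X):
    p=c['M'][:3,:3].T@(np.array(X)-c['M'][:3,3]); return c['fx']*p[0]/p[2]+c['cx'],c['fy']*p[1]/p[2]+c['cy']
def go(X,yaw=None): # shift in tool axes cm, from current
    T=pose(); print('d tool cm',np.round(T[:3,:3].T@(np.array(X)-T[:3,3])*100,2),'rot',env.get_obs()['tool_rot'])
E
python3 - <<'E'
from h import *
print(env.get_obs())
for n in('scene','top'):
    c=cam(n); cv2.imwrite(f'pics/{n}0.png',c['frame']); print(n,c['M'].round(3).tolist(),c['fx'],c['cx'],c['cy'])
E
```

```text
pics
{'time_s': 0.0, 'qpos': array([-65.08264921,  18.43956186,  -4.01408454,  83.17378746,
         1.29527959,  78.54087316,  -3.26053898]), 'joint_velocities': array([ 0.02909498, -0.00286319, -0.0838599 ,  0.00028476,  0.04465893,
        0.04322644,  0.03690876]), 'effort': array([ 1.72937202e-04, -4.91280484e+01, -4.03872505e-01, -3.12535572e+01,
       -6.39861356e-02,  4.36069805e-02,  1.75919013e-04]), 'tool_pos': array([0.26539954, 0.59289637, 0.29116526]), 'tool_rot': array([1.79993565e+02, 1.08971352e-01, 6.58905118e+01]), 'force': array([ 0.57131067, -0.00244816,  1.30348968]), 'wrist_torque': array([-0.01814913,  0.03421073,  0.03858589]), 'grip_width': 0.0869626844575275}
scene [[0.537, 0.637, -0.552, 1.163], [0.843, -0.393, 0.367, -0.453], [0.017, -0.663, -0.748, 0.982], [0.0, 0.0, 0.0, 1.0]] 513.0310831777956 318.3359011417496 204.04703880751504
top [[-0.027, -0.985, 0.172, 0.3], [-1.0, 0.029, 0.009, -0.011], [-0.014, -0.172, -0.985, 1.099], [0.0, 0.0, 0.0, 1.0]] 479.9667732640449 319.38430915776763 204.04779059156618
```

View pics/scene0.png

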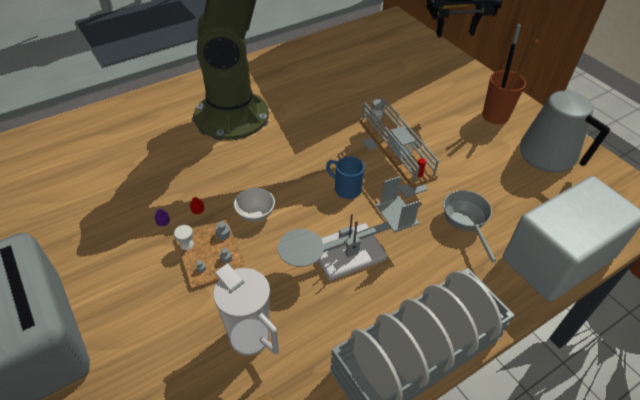

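View pics/top0.png

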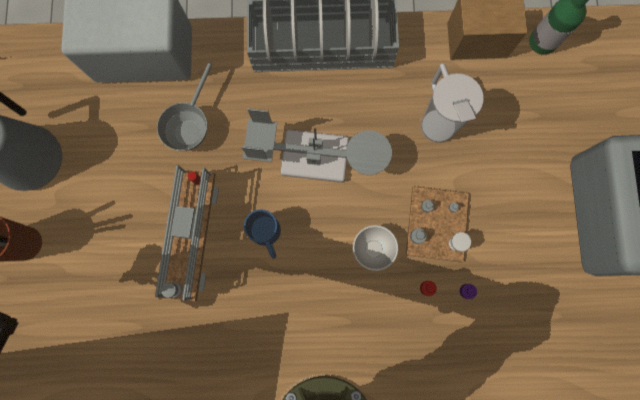

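The scene view shows the shelf with the lidded cellar at (402,135). The balance is at (350,250), with the cradle at (398,210) and the pan at (300,248). The weights on the board are at (222,232), (226,255) and (199,267).

Candidates in the top view:
- **Cellar:** the flat lid at (183,222). The spice jar at (170,290) and the peg at (193,177) are not it.
- **Large weight:** the grey (419,236). The red (428,288) and purple (468,291) ones are decoys.
- **Medium and small weights:** (428,206) and (454,208).

Next I measure positions and take a close crop.

```bash
python3 - <<'E'
from h import *
c=cam('top'); P=pts(c); f=c['frame']
for n,u,v,h in [('lid',183,222,.122),('peg',193,177,.12),('spice',170,290,.125),('pan',370,152,.09),('cradle',258,143,.09),('w419',419,236,.05),('w428',428,206,.044),('w454',454,208,.038),('eggc',461,242,.06),('bowl',375,248,.045),('mug',263,227,.085),('free',300,200,0),('free2',320,240,0),('strain',183,128,.05),('jug',458,98,.19)]:
    print(n,ray(c,u,v,h).round(3),P[v,u].round(3))
# pan
def blob(lo,hi,u0,u1,v0,v1):
    m=np.zeros(P.shape[:2],bool); m[v0:v1,u0:u1]=((P[...,2]>lo)&(P[...,2]<hi))[v0:v1,u0:u1]; return m
for n,a in dict(pan=(.08,.1,335,400,125,180),cradle=(.08,.1,240,280,115,165),lid=(.112,.13,150,215,160,305),base=(.015,.03,275,355,125,185),board=(.006,.018,400,475,180,270)).items():
    m=blob(*a); q=P[m]; r=cv2.minAreaRect((q[:,:2]*1000).astype(np.float32)); print(n,m.sum(),q.mean(0).round(4),[np.round(x,1) for x in r])
k=lambda a,b,c_,d,s:cv2.resize(f[a:b,c_:d],None,fx=s,fy=s,interpolation=cv2.INTER_CUBIC)
A=k(165,305,140,240,4); B=k(180,270,400,480,4)
im=np.zeros((560,740,3),np.uint8); im[:560,:400]=A; im[:360,410:730]=B; cv2.imwrite('pics/crop1.png',im)
E
```

```text
lid [0.442 0.281 0.122] [0.441 0.28  0.125]
peg [0.537 0.262 0.12 ] [0.537 0.262 0.121]
spice [0.304 0.303 0.125] [0.304 0.302 0.127]
pan [ 0.588 -0.114  0.09 ] [ 0.589 -0.114  0.089]
cradle [0.616 0.129 0.09 ] [0.617 0.13  0.089]
w419 [ 0.407 -0.217  0.05 ] [ 0.407 -0.217  0.048]
w428 [ 0.474 -0.242  0.044] [ 0.473 -0.242  0.045]
w454 [ 0.468 -0.301  0.038] [ 0.469 -0.302  0.034]
eggc [ 0.39  -0.305  0.06 ] [ 0.39  -0.304  0.062]
bowl [ 0.383 -0.12   0.045] [ 0.387 -0.124  0.004]
mug [0.432 0.12  0.085] [0.441 0.13  0.01 ]
free [0.503 0.044 0.   ] [0.503 0.044 0.001]
free2 [0.409 0.    0.   ] [0.409 0.    0.001]
strain [0.67  0.307 0.05 ] [0.686 0.321 0.005]
jug [ 0.666 -0.284  0.19 ] [ 0.67  -0.287  0.179]
pan 1599 [ 0.5873 -0.1112  0.0903] [array([ 587.5, -111. ]), array([98.1, 98. ]), np.float64(87.2)]
cradle 953 [0.6258 0.1236 0.0908] [array([622.5, 125.8]), array([64.7, 91.3]), np.float64(82.4)]
lid 1713 [0.4198 0.2855 0.123 ] [array([423.3, 285.9]), array([ 63.6, 274.4]), np.float64(82.4)]
base 2149 [0.5987 0.0081 0.0221] [array([604.9,   7.4]), array([149.6, 110.8]), np.float64(81.8)]
board 3344 [ 0.4389 -0.2673  0.0119] [array([ 444.2, -264.1]), array([156. , 182.3]), np.float64(88.2)]
```

View pics/crop1.png

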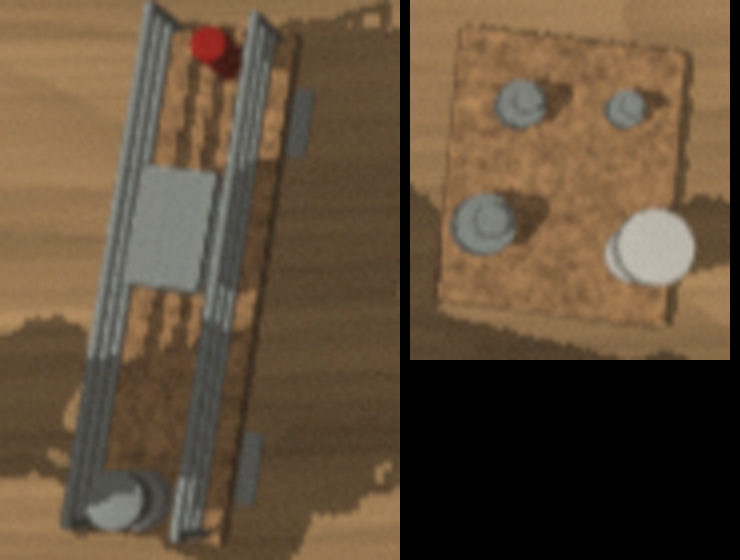

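The crop confirms the lid at (182,222) in the channel between the bars, and three grey weights with large at (419,236), medium at (428,206) and small at (454,208). The cellar has to be gripped by its ends, set on the counter, then regripped by its long sides. I'll move above it.

```bash
python3 -m creep '[[-2.67,3.59,0,0,0,0,1],[-2.67,3.59,0,0,0,0,1],[-2.67,3.59,0,0,0,0,1],[-2.67,3.59,0,0,0,0,1],[-2.67,3.59,0,0,0,0,1],[-2.67,3.59,0,0,0,0,1],[-2.67,3.59,0,0,0,0,1],[-2.67,3.59,0,0,0,0,1],[0,0,0,0,0,0.144,1],[0,0,0,0,0,0.144,1],[0,0,0,0,0,0.144,1],[0,0,0,0,0,0.144,1],[0,0,0,0,0,0.144,1],[0,0,0,0,0,0.144,1],[0,0,0,0,0,0.144,1],[0,0,0,0,0,0.144,1],[0,0,0,0,0,0.144,1]]'
python3 - <<'E'
from h import *
c=cam('wrist'); P=pts(c); f=c['frame']; cv2.imwrite('pics/w1.png',f)
print(pose().round(3).tolist()); print(np.round(c['hand_eye'],3).tolist())
print('lid proj',proj(c,[.44,.281,.122]))
go([.44,.281,.25])
E
```

```text
time_s: 1.85
tool_pos: [0.4448, 0.2647, 0.2848]
tool_rot: [179.6, 0.4, -10.5]
force: [0.5, 0.0, 0.2]
grip_width: 0.0874
[[0.982, -0.189, -0.009, 0.445], [-0.189, -0.982, -0.006, 0.265], [-0.007, 0.008, -1.0, 0.285], [0.0, 0.0, 0.0, 1.0]]
[[1.0, 0.0, 0.001, -0.001], [-0.0, 0.957, 0.289, -0.078], [-0.001, -0.289, 0.957, -0.093], [0.0, 0.0, 0.0, 1.0]]
lid proj (np.float64(307.9663184237561), np.float64(181.1308586863717))
d tool cm [-0.76 -1.54  3.46] rot [179.54793932   0.41331242 -10.87185047]
```

View pics/w1.png

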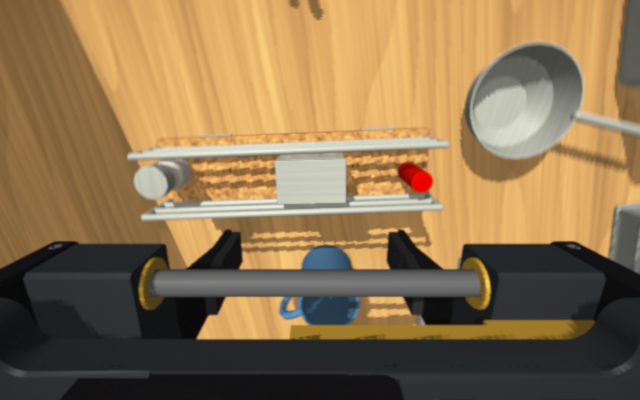

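The lid spans about (276..347, 157..204). The peg at (415,177) and the spice jar at (160,180) leave finger room at both ends. Next I measure the lid and shelf angle precisely.

```bash
python3 - <<'E'
from h import *
c=cam('wrist'); P=pts(c); f=c['frame'].astype(int)
# bars: near-top points
z=P[...,2]
bar=(z>.119)&(z<.13); 
lab=np.zeros(z.shape,np.uint8); lab[130:222,200:400]=bar[130:222,200:400]
cols=(P[...,0]); 
q=P[lab>0]; print(len(q))
a=np.radians(-8.3); ex=np.array([np.cos(a),np.sin(a)]); ey=np.array([-ex[1],ex[0]])
for (u0,u1,v0,v1,n) in [(270,352,160,200,'lid')]:
    m=np.zeros(z.shape,bool); m[v0:v1,u0:u1]=((z>.115)&(z<.13))[v0:v1,u0:u1]
    q=P[m]; print(n,m.sum(),q.mean(0).round(4),[np.round(x,2) for x in cv2.minAreaRect((q[:,:2]*1000).astype(np.float32))], np.percentile(q[:,2],[5,50,95]).round(4))
    s=q[:,:2]@ex; print('along',s.min(),s.max(), 'world mid along',(s.min()+s.max())/2,'peraxis y', (q[:,:2]@ey).min(),(q[:,:2]@ey).max())
# bars: top line points
for v0,v1 in((135,162),(200,222)):
    m=np.zeros(z.shape,bool); m[v0:v1,150:435]=((z>.116)&(z<.132))[v0:v1,150:435]
    q=P[m][:,:2]; vx,vy,x0,y0=cv2.fitLine((q*1000).astype(np.float32),cv2.DIST_HUBER,0,.01,.01).ravel()
    print('bar',m.sum(),np.degrees(np.arctan(vy/vx)),(np.array([x0,y0])/1000)@ey)
E
```

```text
5828
lid 2798 [0.4426 0.2821 0.1222] [array([442.13, 281.53]), array([36.11, 61.94]), np.float64(80.12)] [0.1211 0.1222 0.1234]
along 0.36630972049665117 0.4277933407102064 world mid along 0.3970515306034288 peraxis y 0.32352008122663506 0.3608113682854936
bar 2219 -7.7612023 0.36904178740685245
bar 2144 -7.680152 0.31431637077781255
```

```bash
cat >> h.py <<'E'
def go(X,yaw):
    T=pose(); R=Ro.from_euler('xyz',[180,0,yaw],degrees=True).as_matrix()
    print('turn tool rad',Ro.from_matrix(T[:3,:3].T@R).as_rotvec().round(4),'then shift cm',(R.T@(np.array(X)-T[:3,3])*100).round(2),'shift before turn',(T[:3,:3].T@(np.array(X)-T[:3,3])*100).round(2))
E
python3 -c "
from h import *
go([.442,.281,.158],-7.7)"
```

```text
turn tool rad [ 0.0076  0.0074 -0.0439] then shift cm [-0.5  -1.57 12.68] shift before turn [-0.48 -1.65 12.67]
```

```bash
python3 -m creep '[[0,0,0,0.0076,0.0074,-0.044,1],[-0.5,-1.57,2,0,0,0,1],[0,0,3,0,0,0,1],[0,0,2,0,0,0,1],[0,0,0,0,0,0,1]]'
python3 -c "
from h import *
go([.442,.281,.158],-7.7)"
```

```text
time_s: 2.45
tool_pos: [0.4421, 0.2818, 0.2134]
tool_rot: [-179.9, -0.1, -6.4]
force: [-0.7, -0.5, -0.2]
grip_width: 0.0871
turn tool rad [-0.002  -0.0017  0.0225] then shift cm [0.   0.08 5.54] shift before turn [-0.01  0.09  5.54]
```

```bash
python3 -m creep '[[0,0.08,2,0,0,0.02,1],[0,0,2,0,0,0,1],[0,0,1.5,0,0,0,1],[0,0,0,0,0,0,1]]'
python3 -c "
from h import *
go([.442,.281,.158],-7.7)"
```

```text
time_s: 2.85
tool_pos: [0.4437, 0.2818, 0.1604]
tool_rot: [-179.7, -0.3, -7.0]
force: [0.2, -0.5, -0.4]
grip_width: 0.0871
turn tool rad [-0.0046 -0.0045  0.0122] then shift cm [-0.15  0.11  0.24] shift before turn [-0.16  0.11  0.24]
```

Position is good, so I close with a moderate force and test-lift slightly.

```bash
python3 -m creep '[[-0.1,0.1,0.2,-0.004,-0.004,0.012,1],[0,0,0,0,0,0,0.6],[0,0,0,0,0,0,0.6],[0,0,0,0,0,0,0.6],[0,0,0,0,0,0,0.6],[0,0,0,0,0,0,0.6],[0,0,0,0,0,0,0.6]]' 20
python3 -c "
from h import *
print(env.get_obs()['grip_width'])
go([.442,.281,.29],-7.7)"
```

```text
time_s: 3.55
tool_pos: [0.4445, 0.2823, 0.1632]
tool_rot: [-179.7, -0.3, -7.6]
force: [0.5, -0.0, -0.3]
grip_width: 0.0618
0.06176437076257339
turn tool rad [-0.0051 -0.0046  0.0025] then shift cm [ -0.23   0.16 -12.68] shift before turn [ -0.17   0.09 -12.68]
```

```bash
python3 -m creep '[[0,0,-1,0,0,0,0.5],[0,0,-3,0,0,0,0.5],[0,0,-4,0,0,0,0.5],[0,0,-4,0,0,0,0.5],[0,0,-1,0,0,0,0.5],[0,0,0,0,0,0,0.5]]'
python3 -c "
from h import *
print(env.get_obs()['grip_width'],env.get_obs()['force'])
go([.485,-.015,.29],-7.7)"
```

```text
time_s: 4.15
tool_pos: [0.4422, 0.2803, 0.2972]
tool_rot: [-180.0, -0.0, -7.6]
force: [0.2, -0.1, -3.1]
grip_width: 0.062
0.06195257999162731 [ 0.15076694 -0.066851   -3.05558466]
turn tool rad [-0.0004 -0.0004  0.0022] then shift cm [ 8.2  28.69  0.72] shift before turn [ 8.13 28.71  0.71]
```

```bash
python3 -m creep '[[0.5,1.8,0,0,0,0,0.5],[1,3.5,0,0,0,0,0.5],[1.1,3.9,0,0,0,0,0.5],[1.1,3.9,0,0,0,0,0.5],[1.1,3.9,0,0,0,0,0.5],[1.1,3.9,0,0,0,0,0.5],[1.0,3.6,0,0,0,0,0.5],[0.8,2.8,0,0,0,0,0.5],[0.4,1.4,0,0,0,0,0.5],[0,0,0,0,0,0,0.5],[0,0,4,0,0,0,0.5],[0,0,4,0,0,0,0.5],[0,0,0,0,0,0,0.5]]'
python3 - <<'E'
from h import *
print(env.get_obs()['force'])
go([.485,-.015,.094],-7.7)
c=cam('scene'); cv2.imwrite('pics/s2.png',cv2.resize(c['frame'][90:330,160:520],None,fx=2,fy=2))
E
```

```text
time_s: 5.45
tool_pos: [0.4752, -0.0245, 0.195]
tool_rot: [179.4, 1.4, -7.3]
force: [0.1, 0.4, -2.4]
grip_width: 0.0618
[ 0.06590294  0.43275859 -2.41862048]
turn tool rad [0.0101 0.0251 0.0071] then shift cm [ 0.85 -1.07 10.1 ] shift before turn [ 1.11 -1.17 10.07]
```

View pics/s2.png

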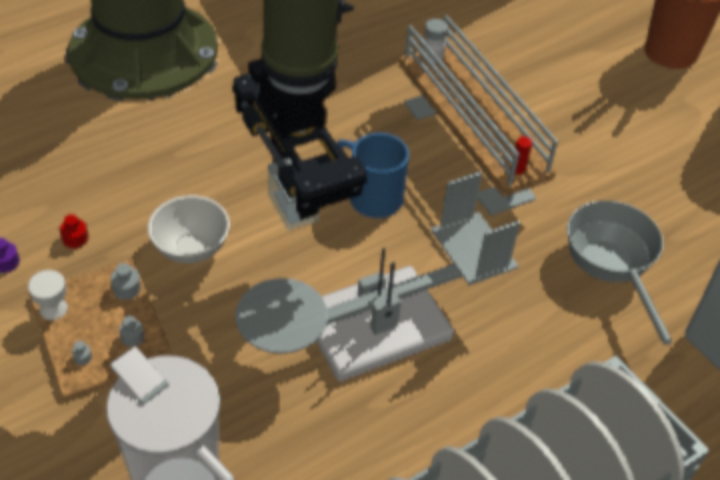

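The cellar is held level over free counter, and the bowl, mug and balance are all clear. I lower it.

```bash
python3 -m creep '[[0,0,0,0.01,0.025,0.007,0.5],[0.85,-1.0,2,0,0,0,0.5],[0,0,3,0,0,0,0.5],[0,0,2,0,0,0,0.5],[0,0,1.0,0,0,0,0.5],[0,0,0.5,0,0,0,0.5],[0,0,0,0,0,0,0.5]]'
python3 -c "
from h import *
print(env.get_obs()['force'])
go([.485,-.015,.094],-7.7)"
```

```text
time_s: 6.2
tool_pos: [0.4963, -0.0101, 0.1227]
tool_rot: [-179.3, -1.6, -7.5]
force: [-0.1, -0.0, -1.9]
grip_width: 0.0621
[-0.14456273 -0.01510187 -1.87943507]
turn tool rad [-0.0116 -0.0282  0.0044] then shift cm [-1.05  0.64  2.87] shift before turn [-1.14  0.67  2.83]
```

```bash
python3 -m creep '[[0,0,0,0,0,0,0.5],[0,0,0,0,0,0,0.5]]'
python3 -c "
from h import *
go([.485,-.015,.094],-7.7)"
```

```text
time_s: 6.4
tool_pos: [0.4978, -0.0099, 0.1249]
tool_rot: [-179.3, -1.8, -7.5]
force: [0.4, 1.0, -3.1]
grip_width: 0.0618
turn tool rad [-0.0131 -0.0319  0.0044] then shift cm [-1.2   0.68  3.09] shift before turn [-1.3   0.71  3.05]
```

```bash
python3 -m creep '[[-0.6,0.3,1,-0.006,-0.016,0.002,0.5],[0,0,0.5,0,0,0,0.5],[0,0,0,0,0,0,0.5]]'
python3 -c "
from h import *
go([.485,-.015,.094],-7.7)"
```

```text
time_s: 6.7
tool_pos: [0.4922, -0.0121, 0.1099]
tool_rot: [-179.6, -1.0, -7.6]
force: [-0.6, 0.8, -2.2]
grip_width: 0.0623
turn tool rad [-0.0077 -0.0171  0.0021] then shift cm [-0.68  0.38  1.59] shift before turn [-0.7   0.39  1.58]
```

```bash
python3 -m creep '[[-0.2,0.2,0.5,-0.0077,-0.017,0.002,0.5],[0,0,0.4,0,0,0,0.5],[0,0,0.3,0,0,0,0.5],[0,0,0,0,0,0,0.5]]'
python3 -c "
from h import *
go([.485,-.015,.094],-7.7)"
```

```text
time_s: 7.1
tool_pos: [0.4896, -0.0142, 0.0962]
tool_rot: [179.9, 0.1, -7.7]
force: [-0.4, 0.3, -1.9]
grip_width: 0.0618
turn tool rad [ 0.0013  0.0024 -0.0004] then shift cm [-0.45  0.15  0.22] shift before turn [-0.45  0.15  0.23]
```

```bash
python3 -m creep '[[0,0,0.2,0,0,0,0.5],[0,0,0.2,0,0,0,0.5],[0,0,0.1,0,0,0,0.5],[0,0,0,0,0,0,0.5]]'
python3 -c "
from h import *
go([.485,-.015,.094],-7.7)"
```

```text
time_s: 7.5
tool_pos: [0.49, -0.0144, 0.0934]
tool_rot: [180.0, 0.2, -7.7]
force: [0.6, -0.1, -1.3]
grip_width: 0.0615
turn tool rad [ 0.0001  0.0032 -0.0008] then shift cm [-0.49  0.13 -0.06] shift before turn [-0.49  0.13 -0.06]
```

```bash
python3 -m creep '[[0,0,0.15,0,0,0,0.5],[0,0,0.15,0,0,0,0.5],[0,0,0,0,0,0,0.5]]'
python3 -c "
from h import *
go([.485,-.015,.094],-7.7)"
```

```text
time_s: 7.8
tool_pos: [0.4906, -0.0146, 0.0934]
tool_rot: [-179.9, 0.2, -7.8]
force: [0.8, 0.4, -2.1]
grip_width: 0.062
turn tool rad [-0.0016  0.0033 -0.0012] then shift cm [-0.55  0.12 -0.06] shift before turn [-0.55  0.12 -0.06]
```

```bash
python3 -m creep '[[0,0,0.3,0,0,0,0.5],[0,0,0.3,0,0,0,0.5],[0,0,0.3,0,0,0,0.5]]'
python3 -c "
from h import *
go([.485,-.015,.094],-7.7)"
```

```text
time_s: 8.1
tool_pos: [0.4911, -0.0148, 0.0918]
tool_rot: [-179.7, 0.4, -7.8]
force: [-11.9, -1.0, 31.3]
grip_width: 0.0621
turn tool rad [-0.0056  0.0077 -0.0026] then shift cm [-0.61  0.1  -0.22] shift before turn [-0.61  0.11 -0.21]
```

It's on the counter, with 31 N contact in the hold. I release, rise and turn 90°.

```bash
python3 -m creep '[[0,0,-0.1,0,0,0,0.7],[0,0,0,0,0,0,1],[0,0,0,0,0,0,1],[0,0,0,0,0,0,1],[0,0,-2,0,0,0,1],[0,0,-4,0,0,0,1],[0,0,-4,0,0,0,1],[0,0,0,0,0,-0.143,1],[0,0,0,0,0,-0.143,1],[0,0,0,0,0,-0.143,1],[0,0,0,0,0,-0.143,1],[0,0,0,0,0,-0.143,1],[0,0,0,0,0,-0.143,1],[0,0,0,0,0,-0.143,1],[0,0,0,0,0,-0.143,1],[0,0,0,0,0,-0.143,1],[0,0,0,0,0,-0.143,1],[0,0,0,0,0,-0.143,1],[0,0,0,0,0,0,1]]'
python3 - <<'E'
from h import *
c=cam('wrist'); P=pts(c); z=P[...,2]
d=np.hypot(P[...,0]-.49,P[...,1]+.015)
m=(z>.043)&(z<.062)&(d<.06); m=cv2.morphologyEx(m.astype(np.uint8),cv2.MORPH_OPEN,np.ones((3,3)))>0
q=P[m]; print(m.sum(),q.mean(0).round(4),[np.round(x,2) for x in cv2.minAreaRect((q[:,:2]*1000).astype(np.float32))])
c2=cam('top');P=pts(c2);z=P[...,2];d=np.hypot(P[...,0]-.49,P[...,1]+.015);m=(z>.043)&(z<.062)&(d<.06);q=P[m];print('top',m.sum(),q.mean(0).round(4))
cv2.imwrite('pics/w2.png',c['frame'])
go([.49,-.015,.2],81.8)
E
```

```text
time_s: 10.0
tool_pos: [0.4919, -0.0142, 0.1917]
tool_rot: [-179.5, -0.2, 86.1]
force: [-0.3, -0.1, -0.0]
grip_width: 0.0867
3539 [ 0.4878 -0.0166  0.0522] [array([489.85, -16.79]), array([40.04, 62.21]), np.float64(81.67)]
top 0 [nan nan nan]
turn tool rad [-0.0088 -0.0029  0.071 ] then shift cm [-0.11 -0.17 -0.81] shift before turn [-0.09 -0.19 -0.81]<stdin>:6: RuntimeWarning: Mean of empty slice.
  ret = um.true_divide(
```

View pics/w2.png

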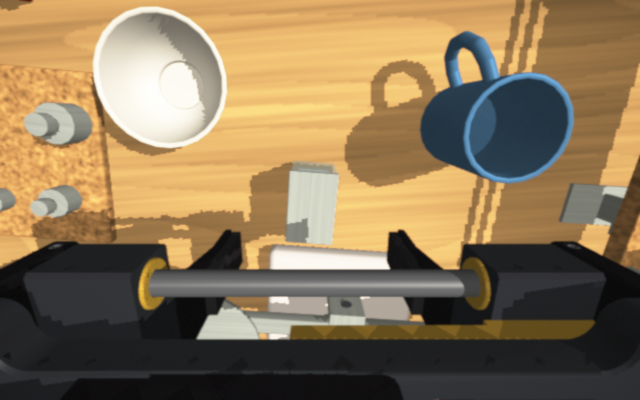

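The cellar stands upright, its lid at (312,205), measured 40×62 mm at (0.490,-0.017). Now I regrip across the short side.

```bash
python3 -m creep '[[0,0,0,-0.006,0,0.07,1],[0,0,0,0,0,0,1]]'
python3 -c "
from h import *
go([.49,-.0168,.092],81.7)"
```

```text
time_s: 10.3
tool_pos: [0.4919, -0.0142, 0.1915]
tool_rot: [-179.8, -0.1, 81.4]
force: [-0.3, -0.1, -0.0]
grip_width: 0.0871
turn tool rad [-0.003  -0.0026 -0.0049] then shift cm [-0.29 -0.15  9.95] shift before turn [-0.31 -0.11  9.95]
```

```bash
python3 -m creep '[[-0.29,-0.15,2,0,0,0,1],[0,0,3,0,0,0,1],[0,0,3,0,0,0,1],[0,0,1.5,0,0,0,1],[0,0,0.4,0,0,0,1],[0,0,0,0,0,0,1]]'
python3 -c "
from h import *
go([.49,-.0168,.092],81.7)"
```

```text
time_s: 10.9
tool_pos: [0.4915, -0.0161, 0.0907]
tool_rot: [180.0, -0.2, 81.3]
force: [-0.1, 0.5, -0.8]
grip_width: 0.0868
turn tool rad [ 0.0007 -0.0038 -0.0063] then shift cm [-0.09 -0.14 -0.13] shift before turn [-0.09 -0.14 -0.14]
```

```bash
python3 -m creep '[[0,-0.14,0,0,-0.003,-0.006,0.8],[0,0,0,0,0,0,0.4],[0,0,0,0,0,0,0.35],[0,0,0,0,0,0,0.35],[0,0,0,0,0,0,0.35],[0,0,0,0,0,0,0.35],[0,0,-0.5,0,0,0,0.35],[0,0,-1,0,0,0,0.35],[0,0,-3,0,0,0,0.35],[0,0,-4,0,0,0,0.35],[0,0,-4,0,0,0,0.35],[0,0,-4,0,0,0,0.35],[0,0,-4,0,0,0,0.35],[0,0,-1,0,0,0,0.35],[0,0,0,0,0,0,0.35]]' 20
python3 -c "
from h import *
print(env.get_obs()['force'])
go([.6217,.1265,.30],81.8)"
```

```text
time_s: 12.4
tool_pos: [0.4876, -0.0171, 0.3189]
tool_rot: [179.9, -0.1, 81.6]
force: [-1.1, 0.0, -3.3]
grip_width: 0.0402
[-1.10012296  0.00702194 -3.33348636]
turn tool rad [ 0.0012 -0.0009 -0.0039] then shift cm [16.13 11.23  1.89] shift before turn [16.17 11.16  1.92]
```

```bash
python3 -m creep '[[1.3,0.9,0,0,0,0,0.35],[2.6,1.8,0,0,0,0,0.35],[3.2,2.2,0,0,0,0,0.35],[3.2,2.2,0,0,0,0,0.35],[2.8,1.9,0,0,0,0,0.35],[1.8,1.3,0,0,0,0,0.35],[0.9,0.6,0,0,0,0,0.35],[0,0,0,0,0,0,0.35],[0,0,0,0,0,0,0.35]]'
python3 - <<'E'
from h import *
go([.6217,.1265,.26],81.8)
c=cam('wrist'); P=pts(c); cv2.imwrite('pics/w3.png',c['frame'])
c=cam('scene'); cv2.imwrite('pics/s3.png',cv2.resize(c['frame'][120:280,280:500],None,fx=3.5,fy=3.5,interpolation=cv2.INTER_CUBIC))
P=pts(c); q=P[(abs(P[...,2]-.16)<.012)&(np.hypot(P[...,0]-.622,P[...,1]-.126)<.07)]; print(len(q),q[:,:3].min(0),q.max(0))
E
```

```text
time_s: 13.3
tool_pos: [0.6198, 0.1338, 0.2962]
tool_rot: [-178.5, 0.5, 81.6]
force: [0.1, -0.4, -2.9]
grip_width: 0.0399
turn tool rad [-0.0265  0.0083 -0.0034] then shift cm [-0.69  0.29  3.62] shift before turn [-0.66  0.39  3.62]
186 [0.58026648 0.09403933 0.14808508] [0.67096693 0.14687474 0.16751256]
```

View pics/s3.png

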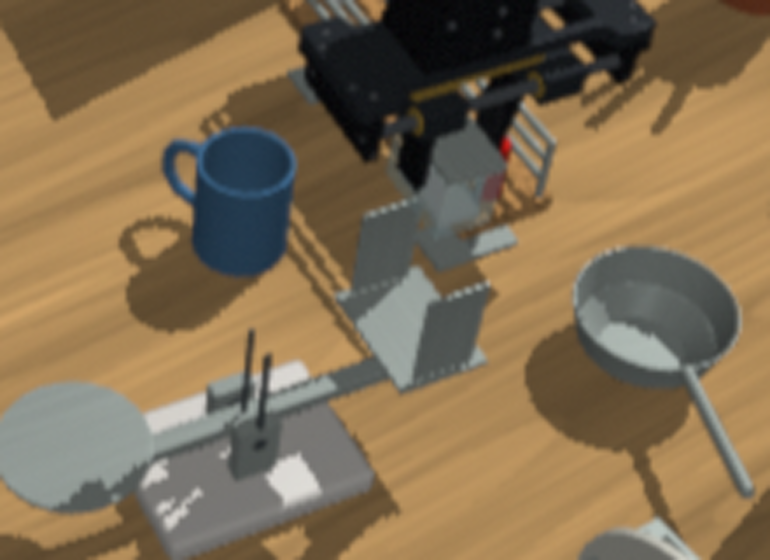

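The cellar is held above the cradle. I straighten it and come down.

```bash
python3 -m creep '[[-0.35,0.15,1,-0.014,0.004,-0.003,0.35],[-0.3,0.15,1,-0.01,0.004,0,0.35],[0,0,0,0,0,0,0.35],[0,0,0,0,0,0,0.35]]'
python3 -c "
from h import *
go([.6217,.1265,.182],81.8)"
```

```text
time_s: 13.8
tool_pos: [0.6201, 0.1214, 0.2794]
tool_rot: [179.9, -0.1, 81.4]
force: [-0.1, -0.6, -2.4]
grip_width: 0.0401
turn tool rad [ 0.0016 -0.0025 -0.0072] then shift cm [0.52 0.08 9.74] shift before turn [0.5  0.06 9.74]
```

```bash
python3 -m creep '[[0.5,0.08,1,0,0,-0.007,0.35],[0,0,2,0,0,0,0.35],[0,0,2,0,0,0,0.35],[0,0,0,0,0,0,0.35],[0,0,0,0,0,0,0.35]]'
python3 -c "
from h import *
go([.6217,.1265,.182],81.8)
c=cam('wrist');cv2.imwrite('pics/w4.png',c['frame'])"
```

```text
time_s: 14.3
tool_pos: [0.623, 0.1277, 0.2305]
tool_rot: [179.7, -0.3, 81.8]
force: [-1.2, -1.2, -1.2]
grip_width: 0.0403
turn tool rad [ 0.0059 -0.006   0.0008] then shift cm [-0.14 -0.11  4.85] shift before turn [-0.17 -0.14  4.85]
```

View pics/w4.png

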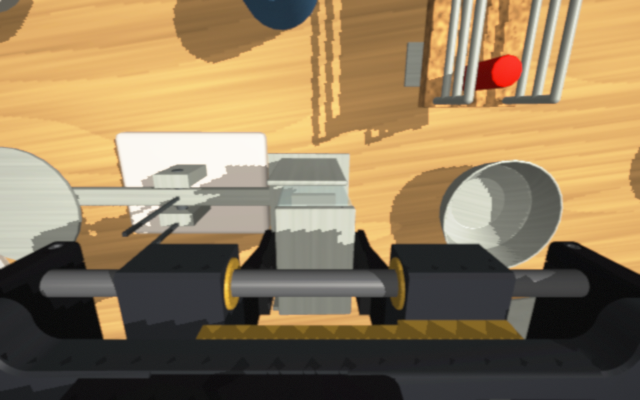

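```bash
python3 - <<'E'
from h import *
T=pose(); c=cam('wrist'); P=pts(c); z=P[...,2]
a=np.radians(-8.2); R=np.array([[np.cos(a),np.sin(a)],[-np.sin(a),np.cos(a)]])
L=(P[...,:2]-[.6217,.1265])@R.T
near=(abs(L[...,0])<.08)&(abs(L[...,1])<.05); roi=np.zeros(z.shape,bool); roi[140:320,255:365]=1
for lo,hi in((.083,.1),(.1,.14),(.14,.158),(.158,.172),(.182,.2)):
    m=near&roi&(z>lo)&(z<hi); q=L[m]
    if len(q)>10: print(lo,hi,len(q),np.percentile(q,[3,50,97],0).round(4).tolist(),np.median(z[m]))
print('tcp',((T[:2,3]-[.6217,.1265])@R.T).round(4))
t=cam('top');Pt=pts(t);Lt=(Pt[...,:2]-[.6217,.1265])@R.T;zt=Pt[...,2]
m=(abs(Lt[...,0])<.08)&(abs(Lt[...,1])<.05)&(zt>.13)&(zt<.175);print(m.sum(),np.percentile(Lt[m],[2,50,98],0) if m.sum()>9 else '')
E
```

```text
0.083 0.1 1144 [[-0.0443, -0.0347], [-0.0381, -0.0184], [0.0143, 0.0283]] 0.0903850556053429
0.1 0.14 705 [[-0.0415, -0.0233], [-0.0413, -0.0033], [-0.0411, 0.017]] 0.12309592931175398
0.14 0.158 981 [[-0.0415, -0.0232], [-0.0325, -0.0015], [-0.0318, 0.0179]] 0.15014320257885758
0.158 0.172 1370 [[-0.0415, -0.0251], [-0.0324, -0.0026], [0.0395, 0.0265]] 0.16491906873104656
0.182 0.2 6744 [[-0.0318, -0.0227], [-0.011, 0.0007], [0.0274, 0.0211]] 0.1848729545384219
tcp [0.0008 0.0014]
85 [[-0.0414632  -0.02199105]
 [-0.03180951 -0.01606124]
 [-0.01377268 -0.00823995]]
```

```bash
python3 -m creep '[[-0.3,-0.05,1,0.004,-0.004,0,0.35],[0,0,1,0,0,0,0.35],[0,0,1,0,0,0,0.35],[0,0,0,0,0,0,0.35],[0,0,0,0,0,0,0.35]]'
python3 -c "
from h import *
go([.6214,.1245,.182],81.8)"
```

```text
time_s: 14.95
tool_pos: [0.623, 0.1245, 0.1998]
tool_rot: [179.7, -0.2, 81.8]
force: [-0.2, -0.3, -2.0]
grip_width: 0.04
turn tool rad [ 0.0044 -0.0029  0.0005] then shift cm [-0.02 -0.16  1.78] shift before turn [-0.03 -0.16  1.78]
```

```bash
python3 -m creep '[[0,-0.1,0.4,0,0,0,0.35],[0,0,0.4,0,0,0,0.35],[0,0,0.4,0,0,0,0.35],[0,0,0.4,0,0,0,0.35],[0,0,0,0,0,0,0.35],[0,0,0,0,0,0,0.35]]'
python3 -c "
from h import *
go([.6214,.1245,.165],81.8)"
```

```text
time_s: 15.55
tool_pos: [0.6223, 0.1248, 0.1831]
tool_rot: [179.7, -0.2, 81.8]
force: [-0.8, -0.6, -1.4]
grip_width: 0.04
turn tool rad [ 0.0052 -0.0032  0.0006] then shift cm [-0.04 -0.09  1.81] shift before turn [-0.05 -0.1   1.81]
```

```bash
python3 -m creep '[[0,0,0.4,0,0,0,0.35],[0,0,0.4,0,0,0,0.35],[0,0,0,0,0,0,0.35],[0,0,0,0,0,0,0.35]]'
python3 -c "
from h import *
go([.6214,.1245,.165],81.8)"
```

```text
time_s: 15.95
tool_pos: [0.6227, 0.1245, 0.1753]
tool_rot: [179.6, -0.2, 81.8]
force: [-0.5, -0.5, -0.8]
grip_width: 0.04
turn tool rad [ 0.0061 -0.0033  0.0002] then shift cm [-0.02 -0.13  1.03] shift before turn [-0.02 -0.14  1.03]
```

```bash
python3 -m creep '[[0,0,0.4,0,0,0,0.35],[0,0,0.4,0,0,0,0.35],[0,0,0.3,0,0,0,0.35],[0,0,0,0,0,0,0.35],[0,0,0,0,0,0,0.35]]'
python3 -c "
from h import *
go([.6214,.1245,.155],81.8); T=pose()
t=cam('scene');P=pts(t);q=P[(np.hypot(P[...,0]-.5875,P[...,1]+.111)<.035)];print('pan z',np.nanmedian(q[:,2]))"
```

```text
time_s: 16.45
tool_pos: [0.6229, 0.1232, 0.1641]
tool_rot: [179.6, -0.1, 81.8]
force: [-1.1, -1.8, 0.9]
grip_width: 0.04
turn tool rad [ 0.0065 -0.0021 -0.0006] then shift cm [ 0.11 -0.17  0.91] shift before turn [ 0.11 -0.18  0.91]
pan z 0.1110013646961065
```

```bash
python3 -m creep '[[0,0,0,0,0,0,0.52],[0,0,0,0,0,0,0.6],[0,0,0,0,0,0,0.75],[0,0,0,0,0,0,0.75],[0,0,0,0,0,0,0.75],[0,0,0,0,0,0,0.75]]'
python3 -m creep '[[0,0,-1,0,0,0,0.75],[0,0,-3,0,0,0,0.75],[0,0,-4,0,0,0,0.75],[0,0,-4,0,0,0,0.75],[0,0,-3,0,0,0,0.75],[0,0,0,0,0,0,0.75],[0,0,0,0,0,0,0.75]]'
python3 - <<'E'
from h import *
a=np.radians(-8.2); R=np.array([[np.cos(a),np.sin(a)],[-np.sin(a),np.cos(a)]])
t=cam('scene');P=pts(t);q=P[(np.hypot(P[...,0]-.5875,P[...,1]+.111)<.035)];print('pan z',np.nanmedian(q[:,2]))
t=cam('wrist');P=pts(t);L=(P[...,:2]-[.6214,.1245])@R.T;z=P[...,2]
m=(abs(L[...,0])<.045)&(abs(L[...,1])<.035)&(z>.105)&(z<.128); m=cv2.morphologyEx(m.astype(np.uint8),cv2.MORPH_OPEN,np.ones((5,5)))>0
print(m.sum(),np.median(z[m]),cv2.minAreaRect((L[m]*1000).astype(np.float32)))
cv2.imwrite('pics/w5.png',t['frame']); go([.473,-.242,.25],81.8); go([.407,-.217,.25],81.8)
t=cam('top');P=pts(t);z=P[...,2]
for n,x,y,lo,hi in(('L',.407,-.217,.044,.056),('M',.473,-.242,.038,.05),('S',.469,-.302,.032,.044)):
    m=(np.hypot(P[...,0]-x,P[...,1]-y)<.02)&(z>lo)&(z<hi); print(n,m.sum(),P[m].mean(0).round(4))
    m=(np.hypot(P[...,0]-x,P[...,1]-y)<.03)&(z>.018)&(z<hi); print(n,m.sum(),P[m].mean(0).round(4))
E
```

```text
time_s: 17.1
tool_pos: [0.6241, 0.1252, 0.1648]
tool_rot: [179.4, -0.3, 81.8]
force: [-0.3, 0.2, -0.5]
grip_width: 0.0648
time_s: 17.8
tool_pos: [0.622, 0.1243, 0.3238]
tool_rot: [179.4, -0.3, 81.8]
force: [-0.2, 0.6, -1.4]
grip_width: 0.0653
pan z 0.10570248257847858
2729 0.12375985665321798 ((4.655673980712891, -2.9476757049560547), (72.07540130615234, 43.20146179199219), 0.26809096336364746)
turn tool rad [ 0.0092 -0.0049  0.    ] then shift cm [-38.37  -9.51   7.3 ] shift before turn [-38.4   -9.58   7.02]
turn tool rad [ 0.0092 -0.0049  0.    ] then shift cm [-36.84 -16.4    7.3 ] shift before turn [-36.87 -16.46   6.96]
L 53 [ 0.4081 -0.2188  0.0498]
L 195 [ 0.4076 -0.2175  0.0375]
M 39 [ 0.4758 -0.2443  0.0439]
M 118 [ 0.4749 -0.2428  0.0341]
S 24 [ 0.4724 -0.3043  0.0372]
S 74 [ 0.4717 -0.3029  0.0292]
```

```bash
python3 -m creep '[[-2,-0.9,0,0,0,0,0.75],[-4.2,-1.9,0,0,0,0,0.75],[-4.3,-1.9,0,0,0,0,0.75],[-4.3,-1.9,0,0,0,0,0.75],[-4.3,-1.9,0,0,0,0,0.75],[-4.3,-1.9,0,0,0,0,0.75],[-4.3,-1.9,0,0,0,0,0.75],[-4.3,-1.9,0,0,0,0,0.75],[-3,-1.4,0,0,0,0,0.75],[0,0,0,0,0,0.122,0.75],[0,0,0,0,0,0.122,0.75],[0,0,0,0,0,0.122,0.75],[0,0,0,0,0,0.122,0.75],[0,0,0,0,0,0.122,0.75],[0,0,0,0,0,0.122,0.75],[0,0,0,0,0,0,0.75]]'
python3 - <<'E'
from h import *
a=np.radians(-8.2); R=np.array([[np.cos(a),np.sin(a)],[-np.sin(a),np.cos(a)]])
for n in('top','scene'):
    t=cam(n);P=pts(t);z=P[...,2];m=np.hypot(P[...,0]-.5875,P[...,1]+.111)<.04;print(n,'pan z',np.nanmedian(z[m]),np.nanpercentile(z[m],[10,90]))
    L=(P[...,:2]-[.6214,.1245])@R.T
    m=(abs(L[...,0])<.036)&(abs(L[...,1])<.04)&(z>.105)&(z<.14); q=L[m]
    print('lid',m.sum(),np.median(z[m]),cv2.minAreaRect((q*1000).astype(np.float32)))
    # base as depth reference
    m=(np.hypot(P[...,0]-.604,P[...,1]-.007)<.045)&(z>.012)&(z<.032); print('base z',np.median(z[m]))
c=cam('wrist');P=pts(c);z=P[...,2]
for lo,hi,r in((.044,.056,.02),(.018,.056,.03)):
    m=(np.hypot(P[...,0]-.408,P[...,1]+.2185)<r)&(z>lo)&(z<hi); print('L',m.sum(),P[m].mean(0).round(4),cv2.minAreaRect((P[m][:,:2]*1000).astype(np.float32)))
cv2.imwrite('pics/w6.png',c['frame'])
go([.408,-.2185,.2],40)
E
```

```text
time_s: 19.55
tool_pos: [0.3987, -0.2093, 0.2979]
tool_rot: [-178.6, 1.2, 38.3]
force: [0.4, 0.1, -1.1]
grip_width: 0.0657
top pan z 0.10845954209292552 [0.00066464 0.1108821 ]
lid 572 0.12394807781047745 ((-0.2971153259277344, 1.333639144897461), (62.463287353515625, 40.792442321777344), 0.3197568356990814)
base z 0.022561306100206346
scene pan z 0.1059219269618068 [-0.00206242  0.10929392]
lid 456 0.12256180943163408 ((-1.1067848205566406, -2.4512462615966797), (69.7698974609375, 42.107261657714844), 0.23707927763462067)
base z 0.021423062284704808
L 179 [ 0.4079 -0.2219  0.05  ] ((408.0602722167969, -221.96041870117188), (16.736780166625977, 16.628036499023438), 39.5107307434082)
L 609 [ 0.4067 -0.2201  0.0382] ((408.2597351074219, -221.96353149414062), (33.239871978759766, 32.605865478515625), 82.91967010498047)
turn tool rad [-0.0237  0.0192 -0.027 ] then shift cm [0.11 1.28 9.85] shift before turn [0.33 1.5  9.81]
```

View pics/w6.png

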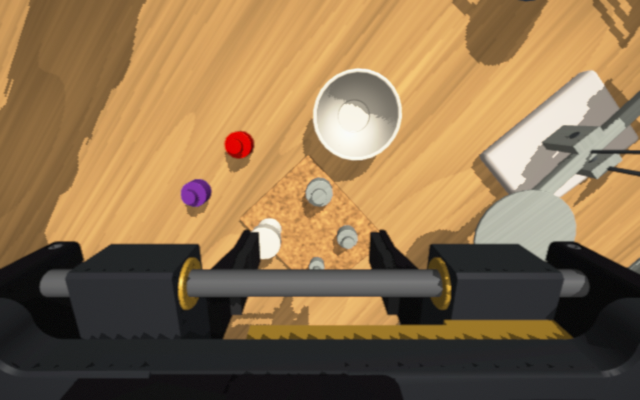

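Large weight confirmed at (318,193), grey. Red at (238,145) and purple at (195,192) are the decoys. The beam reads about 0.15 rad, or about 230 g, so I start with the 200 g weight.

```bash
python3 -m creep '[[0.1,1.0,4,-0.02,0.017,-0.027,0.75],[0,0,4,0,0,0,0.75],[0,0,0,0,0,0,0.75],[0,0,0,0,0,0,0.75]]'
python3 -c "
from h import *
go([.408,-.222,.0865],40)"
```

```text
time_s: 20.1
tool_pos: [0.4061, -0.2167, 0.2179]
tool_rot: [-180.0, -0.0, 40.5]
force: [0.1, -0.4, 0.5]
grip_width: 0.0649
turn tool rad [-0.0002 -0.0002  0.0091] then shift cm [-0.2   0.53 13.14] shift before turn [-0.2   0.53 13.14]
```

```bash
python3 -m creep '[[-0.2,0.53,3,0,0,0,0.75],[0,0,4,0,0,0,0.75],[0,0,3,0,0,0,0.75],[0,0,1,0,0,0,0.75],[0,0,0,0,0,0,0.75],[0,0,0,0,0,0,0.75]]'
python3 -c "
from h import *
go([.408,-.222,.0865],40)"
```

```text
time_s: 20.7
tool_pos: [0.4176, -0.224, 0.1167]
tool_rot: [179.2, -0.6, 41.0]
force: [0.2, -0.1, 0.5]
grip_width: 0.0651
turn tool rad [ 0.0139 -0.0114  0.0166] then shift cm [-0.61 -0.77  3.02] shift before turn [-0.63 -0.82  3.  ]
```

```bash
python3 -m creep '[[-0.5,-0.4,0.5,0.014,-0.011,0.015,0.75],[0,0,0.5,0,0,0,0.75],[0,0,0,0,0,0,0.75]]'
python3 -c "
from h import *
go([.408,-.222,.0865],40)"
```

```text
time_s: 21.0
tool_pos: [0.4136, -0.225, 0.1098]
tool_rot: [179.8, -0.3, 40.1]
force: [0.1, -0.3, 0.3]
grip_width: 0.065
turn tool rad [ 0.004  -0.0044  0.0012] then shift cm [-0.23 -0.59  2.33] shift before turn [-0.24 -0.6   2.33]
```

```bash
python3 -m creep '[[-0.25,-0.55,0.5,0,0,0,0.75],[0,0,0.8,0,0,0,0.75],[0,0,0.6,0,0,0,0.75],[0,0,0,0,0,0,0.75]]'
python3 -c "
from h import *
go([.408,-.222,.0865],40)"
```

```text
time_s: 21.4
tool_pos: [0.4078, -0.2221, 0.0897]
tool_rot: [179.8, -0.3, 40.1]
force: [0.3, -0.1, 0.5]
grip_width: 0.0652
turn tool rad [ 0.0043 -0.0054  0.0012] then shift cm [0.02 0.01 0.32] shift before turn [0.02 0.   0.32]
```

```bash
python3 -m creep '[[0,0,0.3,0,0,0,0.6],[0,0,0,0,0,0,0.3],[0,0,0,0,0,0,0.3],[0,0,0,0,0,0,0.3],[0,0,0,0,0,0,0.3],[0,0,0,0,0,0,0.3],[0,0,-1,0,0,0,0.3],[0,0,-3,0,0,0,0.3],[0,0,-4,0,0,0,0.3],[0,0,-4,0,0,0,0.3],[0,0,-4,0,0,0,0.3],[0,0,-4,0,0,0,0.3],[0,0,0,0,0,0,0.3],[0,0,0,0,0,0,0.3]]' 20
python3 -c "
from h import *
print(env.get_obs()['grip_width'])
go([.5775,-.1095,.27],40)"
```

```text
time_s: 22.8
tool_pos: [0.4033, -0.2226, 0.2961]
tool_rot: [179.9, -0.1, 39.8]
force: [0.7, 0.1, -1.9]
grip_width: 0.0324
0.032446213076665835
turn tool rad [ 0.0019 -0.0026 -0.0028] then shift cm [20.62  2.53  2.61] shift before turn [20.62  2.47  2.67]
```

```bash
python3 -m creep '[[2,0.25,0,0,0,0,0.3],[4,0.5,0,0,0,0,0.3],[4.3,0.5,0,0,0,0,0.3],[4.3,0.5,0,0,0,0,0.3],[3.5,0.4,0,0,0,0,0.3],[2,0.25,0,0,0,0,0.3],[0.5,0.1,1,0,0,0,0.3],[0,0,1,0,0,0,0.3],[0,0,0,0,0,0,0.3],[0,0,0,0,0,0,0.3]]'
python3 -c "
from h import *
go([.5775,-.1095,.195],40)"
```

```text
time_s: 23.8
tool_pos: [0.5798, -0.102, 0.2593]
tool_rot: [-179.2, 0.7, 39.7]
force: [0.0, -0.9, -1.2]
grip_width: 0.0324
turn tool rad [-0.0148  0.0125 -0.0059] then shift cm [-0.66  0.43  6.43] shift before turn [-0.57  0.53  6.43]
```

```bash
python3 -m creep '[[-0.3,0.2,1,-0.012,0.01,-0.005,0.3],[-0.1,0.1,2,0,0,0,0.3],[0,0,2,0,0,0,0.3],[0,0,0,0,0,0,0.3],[0,0,0,0,0,0,0.3]]'
python3 -c "
from h import *
go([.5775,-.1095,.185],40)"
```

```text
time_s: 24.3
tool_pos: [0.5749, -0.1129, 0.2111]
tool_rot: [-180.0, -0.1, 39.4]
force: [0.4, -0.0, -1.5]
grip_width: 0.0319
turn tool rad [-0.0007 -0.0012 -0.0102] then shift cm [ 0.42 -0.09  2.61] shift before turn [ 0.41 -0.09  2.61]
```

```bash
python3 -m creep '[[0.35,0,1,0,0,-0.01,0.3],[0,0,1,0,0,0,0.3],[0,0,0.5,0,0,0,0.3],[0,0,0.4,0,0,0,0.3],[0,0,0.4,0,0,0,0.3],[0,0,0.4,0,0,0,0.3],[0,0,0,0,0,0,0.3],[0,0,0,0,0,0,0.3]]'
python3 -c "
from h import *
print(env.get_obs()['force'])
go([.5775,-.1095,.168],40)"
```

```text
time_s: 25.1
tool_pos: [0.5791, -0.1118, 0.1746]
tool_rot: [179.8, -0.3, 40.0]
force: [-0.4, -0.3, -1.1]
grip_width: 0.0325
[-0.42975032 -0.26396263 -1.1205866 ]
turn tool rad [ 0.0029 -0.0044 -0.0003] then shift cm [ 0.02 -0.27  0.66] shift before turn [ 0.02 -0.28  0.66]
```

```bash
python3 -m creep '[[0,0,0.4,0,0,0,0.3],[0,0,0.3,0,0,0,0.3],[0,0,0,0,0,0,0.3],[0,0,0,0,0,0,0.3]]'
python3 - <<'E'
from h import *
print(env.get_obs()['force'])
go([.5775,-.1095,.168],40)
t=cam('scene');P=pts(t);z=P[...,2]
a=np.radians(-8.2); R=np.array([[np.cos(a),np.sin(a)],[-np.sin(a),np.cos(a)]])
L=(P[...,:2]-[.6214,.1245])@R.T
m=(abs(L[...,0])<.028)&(abs(L[...,1])<.018)&(z>.105)&(z<.16);print('lid',m.sum(),np.median(z[m]))
m=(np.hypot(P[...,0]-.5875,P[...,1]+.111)<.045)&(z>.07)&(z<.115);print('pan',m.sum(),np.median(z[m]))
E
```

```text
time_s: 25.5
tool_pos: [0.5793, -0.1121, 0.1679]
tool_rot: [179.8, -0.3, 40.0]
force: [-0.8, 0.3, -1.0]
grip_width: 0.0325
[-0.80410447  0.31305716 -0.97855522]
turn tool rad [ 0.0036 -0.0049 -0.0004] then shift cm [ 0.02 -0.32 -0.01] shift before turn [ 0.02 -0.32 -0.01]
lid 296 0.1379368067610554
pan 822 0.09363367827379576
```

```bash
python3 -m creep '[[0,0,0.35,0,0,0,0.3],[0,0,0,0,0,0,0.3],[0,0,0,0,0,0,0.45],[0,0,0,0,0,0,0.55],[0,0,0,0,0,0,0.65],[0,0,0,0,0,0,0.75],[0,0,0,0,0,0,0.75],[0,0,-1,0,0,0,0.75],[0,0,-3,0,0,0,0.75],[0,0,-4,0,0,0,0.75],[0,0,-4,0,0,0,0.75],[0,0,0,0,0,0,0.75],[0,0,0,0,0,0,0.75],[0,0,0,0,0,0,0.75],[0,0,0,0,0,0,0.75]]'
cat > bal.py <<'E'
from h import *
a=np.radians(-8.2); R=np.array([[np.cos(a),np.sin(a)],[-np.sin(a),np.cos(a)]])
for n in('top','scene'):
    t=cam(n);P=pts(t);z=P[...,2]
    L=(P[...,:2]-[.6214,.1245])@R.T
    m=(abs(L[...,0])<.028)&(abs(L[...,1])<.018)&(z>.105)&(z<.16);b=(np.hypot(P[...,0]-.604,P[...,1]-.007)<.045)&(z>.012)&(z<.032)
    p=(np.hypot(P[...,0]-.5875,P[...,1]+.111)<.045)&(z>.07)&(z<.115);B=np.median(z[b])-.022
    print(n,'lid',m.sum(),np.median(z[m])-B,'pan',p.sum(),np.median(z[p])-B,'base off',B,'tilt~',(np.median(z[p])-np.median(z[m])+.052)/.24)
    cv2.imwrite(f'pics/b_{n}.png',t['frame'])
    for nm,lo,hi in(('head',.112,.14),('all',.1,.14)):
        m=(np.hypot(P[...,0]-.5875,P[...,1]+.111)<.05)&(z>lo)&(z<hi)
        if m.sum()>5: print(nm,m.sum(),P[m].mean(0).round(4),'from pan ctr',(P[m].mean(0)[:2]-[.5875,-.111]).round(4))
E
python3 bal.py
```

```text
time_s: 27.05
tool_pos: [0.5788, -0.1118, 0.2916]
tool_rot: [179.7, -0.4, 40.0]
force: [-0.5, 0.3, -0.5]
grip_width: 0.0651
top lid 499 0.13911460326990985 pan 0 nan base off 0.00047127651815050825 tilt~ nan
scene lid 300 0.1391056247532859 pan 1000 0.0930470448053137 base off -0.0005151195710881643 tilt~ 0.024755916883449202
head 164 [ 0.584  -0.1146  0.1198] from pan ctr [-0.0035 -0.0036]
all 226 [ 0.5857 -0.1158  0.116 ] from pan ctr [-0.0018 -0.0048]
  return _methods._mean(a, axis=axis, dtype=dtype,
  ret = ret.dtype.type(ret / rcount)
```

The beam still reads +0.025 to 0.029 rad, about 37–43 g, so the 50 g weight brings it nearer level. I fetch it.

```bash
python3 -m creep '[[-2,0.75,0,0,0,0,0.58],[-4,1.5,0,0,0,0,0.58],[-4.3,1.6,0,0,0,0,0.58],[-4.3,1.6,0,0,0,0,0.58],[-3.5,1.3,0,0,0,0,0.58],[-2,0.8,2,0,0,0,0.58],[0,0,3,0,0,0,0.58],[0,0,0,0,0,0,0.58],[0,0,0,0,0,0,0.58]]'
python3 - <<'E'
from h import *
c=cam('wrist');P=pts(c);z=P[...,2]
for lo,hi,r in((.032,.042,.015),(.018,.042,.022)):
    m=(np.hypot(P[...,0]-.472,P[...,1]+.304)<r)&(z>lo)&(z<hi); print('S',m.sum(),cv2.minAreaRect((P[m][:,:2]*1000).astype(np.float32)))
go([.472,-.305,.13],40)
E
python3 bal.py 2>/dev/null
```

```text
time_s: 28.05
tool_pos: [0.4677, -0.3036, 0.2331]
tool_rot: [-179.8, 0.0, 40.1]
force: [-0.6, 0.1, 0.1]
grip_width: 0.0505
S 122 ((472.19354248046875, -307.48626708984375), (11.613734245300293, 11.124076843261719), 69.30792999267578)
S 324 ((471.8521423339844, -307.100830078125), (20.117862701416016, 19.84832000732422), 38.89458084106445)
turn tool rad [-0.0034  0.0001  0.0029] then shift cm [ 0.2   0.43 10.29] shift before turn [ 0.2   0.46 10.28]
top lid 500 0.13894959805132548 pan 1190 0.09284970141413693 base off 0.000539336583319748 tilt~ 0.024583764011714353
head 187 [ 0.5774 -0.1094  0.1202] from pan ctr [-0.0101  0.0016]
all 217 [ 0.5762 -0.1091  0.1183] from pan ctr [-0.0113  0.0019]
scene lid 301 0.13929833479514145 pan 991 0.09313881893067891 base off -0.0004950453980189576 tilt~ 0.024335350564739403
head 155 [ 0.5842 -0.1146  0.1204] from pan ctr [-0.0033 -0.0036]
all 223 [ 0.5855 -0.1159  0.1164] from pan ctr [-0.002  -0.0049]
```

```bash
python3 -m creep '[[0.2,0.6,2,0,0,0,0.58],[0,0,3,0,0,0,0.58],[0,0,3,0,0,0,0.58],[0,0,2,0,0,0,0.58],[0,0,0,0,0,0,0.58],[0,0,0,0,0,0,0.58]]'
python3 -c "
from h import *
go([.472,-.3073,.085],40)"
```

```text
time_s: 28.8
tool_pos: [0.4833, -0.3038, 0.1387]
tool_rot: [179.4, -0.5, 40.9]
force: [0.1, 0.3, 0.5]
grip_width: 0.0505
turn tool rad [ 0.0103 -0.0095  0.0148] then shift cm [-1.09 -0.46  5.37] shift before turn [-1.13 -0.53  5.36]
```

```bash
python3 -m creep '[[-0.8,-0.2,0.5,0.009,-0.008,0.014,0.58],[-0.2,-0.2,1,0,0,0,0.58],[0,0,1,0,0,0,0.58],[0,0,0,0,0,0,0.58],[0,0,0,0,0,0,0.58]]'
python3 -c "
from h import *
go([.472,-.3073,.085],40)"
```

```text
time_s: 29.3
tool_pos: [0.4748, -0.3084, 0.1159]
tool_rot: [179.6, -0.3, 40.0]
force: [0.4, 0.8, 0.3]
grip_width: 0.0503
turn tool rad [ 0.0064 -0.0045  0.0007] then shift cm [-0.15 -0.27  3.09] shift before turn [-0.16 -0.29  3.09]
```

```bash
python3 -m creep '[[-0.15,-0.25,0.5,0.005,-0.004,0,0.58],[0,0,1,0,0,0,0.58],[0,0,1,0,0,0,0.58],[0,0,0,0,0,0,0.58],[0,0,0,0,0,0,0.58]]'
python3 -c "
from h import *
go([.472,-.3073,.085],40)"
```

```text
time_s: 29.8
tool_pos: [0.472, -0.3073, 0.0885]
tool_rot: [180.0, -0.0, 40.0]
force: [-1.5, 0.0, -0.5]
grip_width: 0.0503
turn tool rad [ 0.0007 -0.0001  0.0009] then shift cm [0.   0.   0.35] shift before turn [0.   0.   0.35]
```

```bash
python3 -m creep '[[0,0,0.35,0,0,0,0.58],[0,0,0,0,0,0,0.4],[0,0,0,0,0,0,0.12],[0,0,0,0,0,0,0.12],[0,0,0,0,0,0,0.12],[0,0,0,0,0,0,0.12],[0,0,0,0,0,0,0.12]]' 15
python3 -c "
from h import *
go([.472,-.3073,.085],40)"
```

```text
time_s: 30.5
tool_pos: [0.4725, -0.3075, 0.0854]
tool_rot: [179.9, -0.0, 40.1]
force: [-0.5, -0.1, -0.3]
grip_width: 0.0192
turn tool rad [ 0.0019 -0.0008  0.001 ] then shift cm [-0.03 -0.05  0.04] shift before turn [-0.03 -0.05  0.04]
```

```bash
python3 -m creep '[[0,0,-1,0,0,0,0.12],[0,0,-3,0,0,0,0.12],[0,0,-4,0,0,0,0.12],[0,0,-4,0,0,0,0.12],[0,0,-4,0,0,0,0.12],[0,0,-1,0,0,0,0.12],[2,-0.4,0,0,0,0,0.12],[4,-0.9,0,0,0,0,0.12],[4.2,-0.9,0,0,0,0,0.12],[4.2,-0.9,0,0,0,0,0.12],[3.5,-0.8,0,0,0,0,0.12],[2,-0.4,0,0,0,0,0.12],[0.5,-0.1,0,0,0,0,0.12],[0,0,0,0,0,0,0.12],[0,0,0,0,0,0,0.12]]'
python3 -c "
from h import *
print(env.get_obs()['grip_width'])
go([.602,-.1396,.17],40)"
```

```text
time_s: 32.0
tool_pos: [0.6001, -0.1438, 0.2665]
tool_rot: [179.8, 0.1, 39.3]
force: [0.6, -0.1, -0.5]
grip_width: 0.0192
0.019210206298575023
turn tool rad [ 0.0032  0.0014 -0.0119] then shift cm [ 0.42 -0.2   9.65] shift before turn [ 0.43 -0.23  9.65]
```

```bash
python3 -m creep '[[0.4,-0.2,1,0.002,0,-0.01,0.12],[0,0,2,0,0,0,0.12],[0,0,2.5,0,0,0,0.12],[0,0,2,0,0,0,0.12],[0,0,0,0,0,0,0.12],[0,0,0,0,0,0,0.12]]'
python3 -c "
from h import *
go([.602,-.1396,.166],40)"
```

```text
time_s: 32.6
tool_pos: [0.5971, -0.1496, 0.1885]
tool_rot: [179.9, 0.2, 39.1]
force: [-0.1, -1.0, -1.3]
grip_width: 0.0193
turn tool rad [ 0.0024  0.0029 -0.0149] then shift cm [ 1.02 -0.45  2.25] shift before turn [ 1.02 -0.48  2.25]
```

```bash
python3 -m creep '[[1.0,-0.45,0.3,0.002,0.003,-0.014,0.12],[0,0,0.5,0,0,0,0.12],[0,0,0,0,0,0,0.12],[0,0,0,0,0,0,0.12]]'
python3 -c "
from h import *
go([.602,-.1396,.166],40)"
```

```text
time_s: 33.0
tool_pos: [0.6037, -0.1399, 0.1829]
tool_rot: [179.8, -0.2, 40.0]
force: [0.0, -0.0, -0.6]
grip_width: 0.0194
turn tool rad [ 0.0034 -0.0039 -0.0003] then shift cm [-0.11 -0.13  1.69] shift before turn [-0.12 -0.14  1.69]
```

```bash
python3 -m creep '[[-0.1,-0.1,0.7,0.003,-0.003,0,0.12],[0,0,0.6,0,0,0,0.12],[0,0,0.4,0,0,0,0.12],[0,0,0.4,0,0,0,0.12],[0,0,0,0,0,0,0.12]]'
python3 -c "
from h import *
go([.602,-.1396,.163],40)"; python3 bal.py 2>/dev/null | grep scene
```

```text
time_s: 33.5
tool_pos: [0.6025, -0.1398, 0.1607]
tool_rot: [179.9, -0.1, 40.0]
force: [0.4, -0.5, -0.4]
grip_width: 0.0191
turn tool rad [ 0.0009 -0.0014 -0.0001] then shift cm [-0.03 -0.05 -0.23] shift before turn [-0.03 -0.05 -0.23]
scene lid 304 0.1440783913620113 pan 405 0.0889976936659714 base off -0.00046742661694119253 tilt~ -0.012836240400166277
```

```bash
python3 -m creep '[[0,0,0,0,0,0,0.35],[0,0,0,0,0,0,0.5],[0,0,0,0,0,0,0.58],[0,0,0,0,0,0,0.58],[0,0,0,0,0,0,0.58],[0,0,-1,0,0,0,0.58],[0,0,-3,0,0,0,0.58],[0,0,-4,0,0,0,0.58],[0,0,-4,0,0,0,0.58],[0,0,-2,0,0,0,0.58],[-3,-4,0,0,0,0,0.58],[-3,-4,0,0,0,0,0.58],[-3,-4,0,0,0,0,0.58],[-3,-4,0,0,0,0,0.58],[0,0,0,0,0,0,0.58],[0,0,0,0,0,0,0.58],[0,0,0,0,0,0,0.58],[0,0,0,0,0,0,0.58]]'
python3 bal.py 2>/dev/null
python3 -c "
import cv2
s=cv2.imread('pics/b_scene.png')[90:330,160:520];t=cv2.imread('pics/b_top.png')[90:330,140:500]
cv2.imwrite('pics/fin.png',cv2.resize(cv2.vconcat([t,s]),None,fx=1.25,fy=1.25))"
```

```text
time_s: 35.4
tool_pos: [0.405, -0.0955, 0.3124]
tool_rot: [179.5, -0.4, 39.8]
force: [-0.2, -0.3, 0.1]
grip_width: 0.0502
top lid 510 0.1429824538746163 pan 537 0.08891821728110047 base off 0.000571720719648082 tilt~ -0.008600985806315992
head 24 [ 0.6017 -0.1378  0.1149] from pan ctr [ 0.0142 -0.0268]
all 54 [ 0.6012 -0.1374  0.1094] from pan ctr [ 0.0137 -0.0264]
scene lid 293 0.14324539684023976 pan 1002 0.08956514999657558 base off -0.0006091691852434869 tilt~ -0.0070010285152674314
head 97 [ 0.5877 -0.12    0.1207] from pan ctr [ 0.0002 -0.009 ]
all 275 [ 0.5906 -0.1225  0.1119] from pan ctr [ 0.0031 -0.0115]
```

View pics/fin.png

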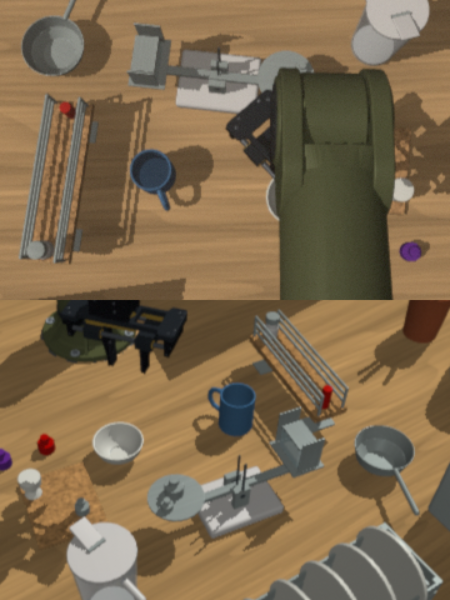

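The picture shows the cellar upright between the end plates at (298,440). Both weights stand in the pan at (175,493), the medium weight is still on the board at (83,507), and the bystanders are in place. The tilt is about −0.008 rad, so I hand it in.

```bash
python3 -c "
from h import *
print(env.get_obs()['time_s'],env.get_obs()['force']); print(order.sign_off())"
```

```text
35.5 [-0.44020965 -1.05237316 -0.26060655]
the job is handed in; nothing more can be done
None
```

I weighed the salt cellar and handed the job in at 35.5 s of the 72 s allowed. The sign-off gives no verdict.

- **Cellar:** I lifted it out by its ends, set it on the counter and regripped it by its long sides. I then lowered it into the cradle, where it stands upright. With the pan still empty, the beam settled at about 0.15 rad, which puts the cellar at about 230–240 g. It measured within a few millimetres of the cradle's centre.
- **Weights:** With the 200 g weight the beam read about +0.025 rad, right at the limit, so I added the 50 g weight. The 100 g weight stays on the board.
- **Last checks:** The beam read −0.007 rad from the scene camera and −0.009 rad from the top camera, both within the 0.025 limit. Both weights were standing in the pan, the arm was clear, and no bystander looked moved.
- **Disagreements and gaps:**
  - A reading of −0.013 rad while the 50 g weight was still gripped differs from the final ones by a few grams.
  - The scene camera put the 200 g weight about 7–9 mm away from where the top camera did. Both positions are within 12 mm of the pan centre.
  - In the last top view the arm hid part of the pan and board.

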